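# Snap a hub end cap home and pull-test it

## Task

Take the red-headed hub end cap out of its wooden block, push it straight down into the mouth of the wheel hub on the pull-test stand until it snaps fully home (push gently, no harder than 30 N). Then prove that it holds: gripping the cap alone, not the hub, pull straight up through its free play and on with slowly rising force to 14 N (12 to 17 is fine), stay there for about a second without ever reaching 22 N, then ease it back down fully home and let go. Leave the pedal, the grease jar and the black bottom-bracket cup alone.

Things in the scene. Friction and masses are not known exactly. Their poses are not given: they have to be found in the camera images.
- cap_head (a point): centre of the red round head of the end cap (30 mm across, 26 mm high, graspable from any side). The cap stands upright, z up, 50 g, its top 13 mm above this point. Below the head is a bare metal spigot 19 mm across, 22 to 33 mm long, with a groove round its middle and a chamfered nose (12 mm across at its end) 35 to 46 mm below this point.
- cap_shoulder (a point): point on the cap's axis at the underside of the red head, 13 mm below cap_head; it meets the hub's rim when the cap is fully home. Snapped in, the cap can rise freely by about 0.5 to 12 mm (unknown: the nose's depth differs from cap to cap) before it is held; then it withstands well over 22 N. Half inserted, it slips out at a few newtons.
- hub_mouth (a point): centre of the hub's open top, level with its rim, 130 mm above the bench; z is the bore's axis, up. Bore 21 mm wide, 38 mm deep, rim 34 mm across. Three sprung steel balls in its wall, 9.5 mm below the rim, snap into the cap's groove: pushing the spigot past them takes about 5 to 15 N, then the shoulder meets the rim.
- hub (a joint): vertical movement of the hub on the stand's stiff spring, in m, 0 at rest, positive upward: 16 N per mm both ways, so 14 N of upward pull reads 0.00088 and 30 N of push -0.00188
- stand: blue pull-test stand fixed to the bench: base plate 120 x 100 mm, 16 mm thick, dark spring housing on it (50 mm across, top 40 mm above the bench) that carries the upright hub (48 mm across at the lower flange, 34 mm at the mouth). Origin at the centre of the underside.
- holder: light wooden block 90 x 60 x 36 mm fixed to the bench, with one through hole 22 mm wide at its centre in which the cap's spigot stands loosely, the red head resting on the block's top. Origin at the centre of the underside.
- pedal: black flat pedal 78 x 94 x 22 mm, bystander, loose; origin at the centre of its underside
- grease_jar: white jar with a black lid, 54 mm across, 70 mm high, bystander, loose; origin at the centre of its underside
- bb_cup: black notched bottom-bracket cup 47 mm across, 24 mm high, bystander, loose; origin at the centre of its underside
Things that resemble listed ones, but are neither listed nor needed, are in the scene too. There is more than one size of the stand; the job needs the larger. Leave any green look-alike of the part that bears cap_head alone.

How it is judged:
On the way, in this order (a step that is already met when the one before it is completed fails the run):
1. the cap is snapped fully home in the hub: its shoulder within 1.5 mm of the rim and within 3 mm of the axis (z of cap_shoulder in the frame of hub_mouth below 0.0015 m and horizontal distance between cap_shoulder and hub_mouth below 0.003 m), for 0.2 s.
2. with the fingers on the cap and not on the stand or hub, the hub is pulled up with 12 to 17 N for half a second, the cap staying home (within 13 mm of the rim, free play included) (value of joint hub between 0.00075 and 0.0010625 m and z of cap_shoulder in the frame of hub_mouth below 0.013 m and contact force between the fingers and cap above 1 N and contact force between the fingers and stand below 0.5 N), for 0.5 s.
At the end, for the whole second after the job is handed in: The cap sits fully home in the hub (shoulder within 2 mm of the rim, within 3 mm of the axis, within 0.1 rad of straight), at rest, and the hub has settled back to within 0.3 mm of its rest height (z of cap_shoulder in the frame of hub_mouth below 0.002 m and horizontal distance between cap_shoulder and hub_mouth below 0.003 m and angle between the z axis of cap_shoulder and the z axis of hub_mouth, either way round below 0.1 rad and value of joint hub between -0.0003 and 0.0003 m and linear speed of cap below 0.01 m/s); the robot touches nothing.
It fails at once if the pull on the hub reaches 22 N (value of joint hub above 0.001375 m).
It fails at once if the push on the hub exceeds 30 N (value of joint hub below -0.001875 m).
It fails at once if a bystander (pedal, grease jar or bottom-bracket cup) is moved by more than 20 mm (distance of any of pedal, grease_jar, bb_cup from where it was at the start of the episode above 0.02 m).
It also fails if it takes over 72 s, if anything falls off the work surface, if the arm or the gripper's body presses on something with over 40 N, if the wrist force passes 120 N, or if a joint passes its speed limit or range.

## Robot

A 6-joint arm with a two-finger parallel gripper is mounted at the origin on a cart in front of the work surface, level with it; the furniture and walls round the work are solid. World frame = base frame: x ahead of the robot, y to its left, z up, the work surface at z = 0. Lengths are in m, angles in rad, forces in N, time in s.
With the tool pointing down it reaches from about 0.25 to 0.725 m from the base axis. Payload 9.7 kg.
Tool frame: the origin (TCP) lies at the centre of the arm's flange, where the gripper is bolted on; the fingertips stand 173 mm ahead of it and the grasp point (between the pads) lies 155 mm ahead of it; z points along the fingers, y is the line along which they close (so a half turn about z gives the same grasp; the last joint's range is limited). The gripper opens to 85 mm and grips with 20 to 120 N. Pads are 22 mm wide; open, the fingers measure 114 mm over their backs; the gripper's body (76 mm by 85 mm) begins 54 mm behind the grasp point. The pads swing forward as they close: fully open they stand 13 mm farther back than shut.
Start: joints at [-1.312, 0.087, 0.176, 1.66, 0, 1.571], TCP at [0.141, -0.532, 0.405] pointing down, gripper open.
Joint ranges: [-3.13, 3.13], [-0.85, 1.81], [-1.15, 1.24], [-2.2, 2.28], [-1.44, 1.52], [-3.14, 3.14]. Speed limits (rad/s): [2.22, 2.22, 2.57, 3.14, 3.14, 3.14].

## Interface

Orientations are given as a 3x3 rotation matrix whose columns are the frame's x, y, z axes.
In Python, from workcell import arm gives the robot as it stands.
- The arm moves only by the tool send_rows, never from a script. Its argument "commands" is a list of rows, each an object of numbers: "tx", "ty", "tz": the shift along the tool's x, y, z each as a share of 0.15 m, from -1 to 1; "ax", "ay", "az": the turn, a rotation vector about the tool's x, y, z each as a share of pi/4 rad, from -1 to 1; "hand": the gripper command: -1 is shut, 1 is fully open, values between are in proportion. In form: [{"tx": .., "ty": .., "tz": .., "ax": .., "ay": .., "az": .., "hand": ..}, ...]. A call has 1 to 5 rows; each row shifts and turns the commanded pose from where the row before left it, along the tool's axes as they then stand; what a row does not reach is not made up. A row lasts 1/10 s, in which the tool goes at most 50 mm and 8.59 degrees, less where a joint would pass 70% of its speed; a pose out of reach is approached as far as the arm can. A call with a number of a shift or a turn outside -1 to 1 is refused whole. A call with a gripper value outside its range is refused whole. The fingers move at their own pace and stop on an object; "grip_force" is the grip in N (left out, the last holds). Time passes only in rows, so rows that do not move let the fingers close. It gives the time, the measured TCP pose, the force, the opening and the grip force at its end, in the units of the state.
- arm.read_state(): the state, without advancing time (a new reading comes with each control period).
- arm.grab_frame(name): name is "scene" or "top" or "wrist"; returns the picture (400x640x3 uint8, blue, green, red); there is no depth.
- arm.get_calibration(name): a dict with "camera_matrix" (3x3 intrinsics, pixels), "R" (3x3) and "t" (3): a world point X has camera coordinates R X + t; the wrist camera has in their place "tool_from_camera" (4x4, takes a point from camera to tool coordinates, whose origin is the TCP and whose axes are the flange's). Camera axes: x right, y down, z forward; pixel columns grow to the right and rows downward; lengths in m; the calibration is good to about 2 mm. A picture is of the moment at which its call begins: read the wrist's pose just before it. get_calibration takes no time and is no camera call.
- arm.job_done(): hands the job in; it is judged then, once.
The state is a dict: "clock": time; "joint_pos": joint angles; "dq": joint speeds; "joint_efforts": joint torques, N m; "tcp_pos": TCP position; "tcp_rot": TCP orientation; "force": force on the tool from outside, world axes, zero at the start; "wrist_torque": the same for the moment, N m; "finger_gap": opening from 0.0 (shut) to 1.0 (fully open); "gripper_force": force on a finger pad.
Only numpy, scipy, OpenCV 4.12 (cv2) and the standard library are available. Lean on these libraries where they do the work, as an engineer would, in place of code of your own. Each camera call takes 0.05 s, during which the arm holds its last target. There are 200 camera calls.

## Working session

There is one attempt and no reset: what is moved stays moved. The work goes in short steps, Python scripts to look and compute and a tool call to move; the robot and the scene stay as the last step left them, time stands still between calls to the robot, and variables do not carry over. Pictures are saved under pics/ and viewed, at most 10 in all, crops included, and the job is handed in when it is done.

Besides the shell and the picture viewer there is one more tool, called after ">>>" as name([rows], argument=value, ...), one row to a line, values as JSON. send_rows: Moves the arm, as the interface text tells. Shift numbers are shares of 0.15 m and turn numbers shares of pi/4 rad, none past 1 either way. Its arguments: {"type":"object","properties":{"commands":{"type":"array"},"grip_force":{"type":"number"}},"required":["commands"]}

```bash
mkdir -p pics
cat > h.py <<'E'
import numpy as np,cv2
from workcell import arm
def ray(name,px,st=None):
    c=arm.get_calibration(name);K=np.array(c["camera_matrix"]);
    d=np.linalg.inv(K)@[px[0],px[1],1.]
    if name=="wrist":
        T=np.array(c["tool_from_camera"]);R=np.array(st["tcp_rot"]);p=np.array(st["tcp_pos"])
        return R@T[:3,3]+p, R@T[:3,:3]@d
    R=np.array(c["R"]);t=np.array(c["t"]);return -R.T@t,R.T@d
def plane(name,px,z,st=None):
    o,d=ray(name,px,st);return o+d*(z-o[2])/d[2]
E
python3 - <<'E'
from h import *
for n in("scene","top"):
    cv2.imwrite(f"pics/{n}0.png",arm.grab_frame(n))
    o,d=ray(n,(320,200));print(n,o,d)
s=arm.read_state();print(s)
print(arm.get_calibration("wrist"))
E
```

```text
scene [-0.29623503  0.51944095  0.87624247] [ 0.64525134 -0.43232968 -0.63007978]
top [ 0.20294705 -0.00317938  1.58119158] [ 0.19199454 -0.00457288 -0.98148656]
{'clock': 0.1, 'joint_pos': array([-1.31199785e+00,  8.74087094e-02,  1.75186795e-01,  1.65981714e+00,
        7.66497010e-06,  1.57080220e+00]), 'dq': array([ 0.00153676, -0.00140254,  0.00218209,  0.00132626,  0.00046617,
       -0.00051966]), 'joint_efforts': array([-8.01586502e-04, -5.21564984e+01,  4.65651762e+01,  1.60449726e-02,
       -1.17938222e-05, -8.32421620e-06]), 'tcp_pos': array([ 0.14075475, -0.53167752,  0.40403821]), 'tcp_rot': array([[ 9.66699674e-01,  2.55913353e-01, -3.10626847e-04],
       [ 2.55913542e-01, -9.66698925e-01,  1.20329907e-03],
       [ 7.65766275e-06, -1.24272244e-03, -9.99999228e-01]]), 'force': array([-0.86275629, -0.42602237,  0.07220391]), 'wrist_torque': array([-0.00674307,  0.00431679, -0.04905916]), 'gripper_force': 0.0, 'finger_gap': 1.003609975472171}
{'camera_matrix': array([[313.29575147,   0.        , 320.85678187],
       [  0.        , 313.29575147, 203.86745009],
       [  0.        ,   0.        ,   1.        ]]), 'tool_from_camera': array([[ 5.73379045e-04, -9.65060454e-01, -2.62026699e-01,
         6.65494844e-02],
       [ 9.99999796e-01,  6.26781642e-04, -1.20229152e-04,
         3.39148631e-04],
       [ 2.80261925e-04, -2.62026576e-01,  9.65060617e-01,
         3.07505065e-02],
       [ 0.00000000e+00,  0.00000000e+00,  0.00000000e+00,
         1.00000000e+00]])}
```

View pics/scene0.png

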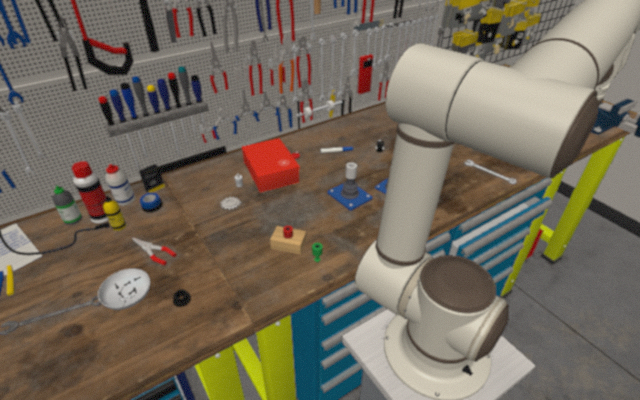

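View pics/top0.png

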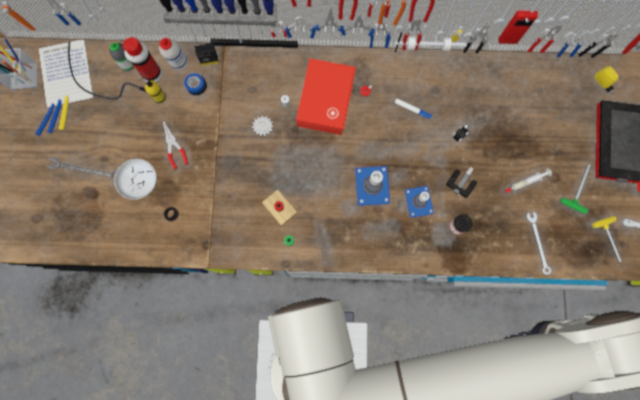

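Scene: the arm stands off to the right, with the cap in its block at (288,232) and the stand at (350,190). Top view: red cap head at (279,207), larger stand at (373,186) with its hub mouth near (376,176), and the smaller stand at (419,202).

Run:
```python
from h import *
im=cv2.imread("pics/top0.png");h=cv2.cvtColor(im,cv2.COLOR_BGR2HSV)
def cen(m,box):
    x0,y0,x1,y1=box;q=np.zeros_like(m);q[y0:y1,x0:x1]=m[y0:y1,x0:x1]
    c=max(cv2.findContours(q,0,2)[0],key=cv2.contourArea);return cv2.minAreaRect(c)
red=((h[...,0]<8)|(h[...,0]>172))&(h[...,1]>150)
r=cen((red*255).astype(np.uint8),(262,190,296,225));print(r,plane("top",r[0],.055))
b=cv2.inRange(h,(105,120,40),(125,255,255));r=cen(b,(345,155,400,210));print(r,plane("top",r[0],.016))
w=cv2.inRange(h,(10,60,130),(28,170,255));r=cen(w,(255,185,300,228));print(r,plane("top",r[0],.036))
print("hub",plane("top",(376,176),.13))
```

```text
((278.5, 205.5), (9.0, 7.0), 90.0) [0.48114079 0.11294891 0.055     ]
((372.1078186035156, 185.45497131347656), (37.04664993286133, 31.46933937072754), 85.76361083984375) [ 0.55958213 -0.16995717  0.016     ]
((277.0, 207.5), (44.0, 39.0), 0.0) [0.47834318 0.1186468  0.036     ]
hub [ 0.56177666 -0.16879819  0.13      ]
```

>>> send_rows([
  {"tx": 0.18, "ty": -0.195, "hand": 1},
  {"tx": 0.18, "ty": -0.195, "hand": 1},
  {"tx": 0.18, "ty": -0.195, "hand": 1},
  {"tx": 0.18, "ty": -0.195, "hand": 1},
  {"tx": 0.18, "ty": -0.195, "hand": 1},
])

```text
$.commands[0]: bad value
```

Run:
```python
from h import *
s=arm.read_state();print(s["clock"],s["tcp_pos"],s["joint_pos"],s["tcp_rot"])
```

```text
0.1 [ 0.14075475 -0.53167752  0.40403821] [-1.31199785e+00  8.74087094e-02  1.75186795e-01  1.65981714e+00
  7.66497010e-06  1.57080220e+00] [[ 9.66699674e-01  2.55913353e-01 -3.10626847e-04]
 [ 2.55913542e-01 -9.66698925e-01  1.20329907e-03]
 [ 7.65766275e-06 -1.24272244e-03 -9.99999228e-01]]
```

>>> send_rows([
  {"tx": 0.18, "ty": -0.195, "tz": 0, "ax": 0, "ay": 0, "az": 0, "hand": 1},
  {"tx": 0.18, "ty": -0.195, "tz": 0, "ax": 0, "ay": 0, "az": 0, "hand": 1},
  {"tx": 0.18, "ty": -0.195, "tz": 0, "ax": 0, "ay": 0, "az": 0, "hand": 1},
  {"tx": 0.18, "ty": -0.195, "tz": 0, "ax": 0, "ay": 0, "az": 0, "hand": 1},
  {"tx": 0.18, "ty": -0.195, "tz": 0, "ax": 0, "ay": 0, "az": 0, "hand": 1},
])

```text
clock: 0.6
tcp_pos: [0.2342, -0.3543, 0.4044]
tcp_rot: [[0.967, 0.255, -0.0], [0.255, -0.967, 0.0], [-0.0, -0.0, -1.0]]
force: [0.9, -0.8, -0.5]
finger_gap: 1.0
gripper_force: 0.0
```

Run:
```python
from h import *
s=arm.read_state();print(s["clock"],s["tcp_pos"],s["joint_pos"],s["tcp_rot"])
```

```text
0.6 [ 0.23415077 -0.35429185  0.40437793] [-9.86803172e-01 -2.09938327e-01 -1.06643422e-01  1.67443592e+00
  1.94422320e-05  1.89643637e+00] [[ 9.66812043e-01  2.55488634e-01 -1.73824695e-04]
 [ 2.55488677e-01 -9.66812002e-01  2.98278157e-04]
 [-9.18491220e-05 -3.32789156e-04 -9.99999940e-01]]
```

>>> send_rows([
  {"tx": 0.217, "ty": -0.236, "tz": 0, "ax": 0, "ay": 0, "az": -0.16, "hand": 1},
  {"tx": 0.245, "ty": -0.207, "tz": 0, "ax": 0, "ay": 0, "az": -0.16, "hand": 1},
  {"tx": 0.269, "ty": -0.174, "tz": 0, "ax": 0, "ay": 0, "az": -0.16, "hand": 1},
  {"tx": 0.289, "ty": -0.139, "tz": 0, "ax": 0, "ay": 0, "az": -0.16, "hand": 1},
  {"tx": 0.304, "ty": -0.102, "tz": 0.05, "ax": 0, "ay": 0, "az": 0, "hand": 1},
])

```text
clock: 1.1
tcp_pos: [0.3464, -0.1413, 0.3978]
tcp_rot: [[0.721, 0.693, 0.002], [0.693, -0.721, -0.001], [0.001, 0.002, -1.0]]
force: [0.9, -0.8, -0.3]
finger_gap: 1.001
gripper_force: 0.0
```

>>> send_rows([
  {"tx": 0.304, "ty": -0.102, "tz": 0.1, "ax": 0, "ay": 0, "az": 0, "hand": 1},
  {"tx": 0.304, "ty": -0.102, "tz": 0.1, "ax": 0, "ay": 0, "az": 0, "hand": 1},
  {"tx": 0.304, "ty": -0.102, "tz": 0.1, "ax": 0, "ay": 0, "az": 0, "hand": 1},
  {"tx": 0.304, "ty": -0.102, "tz": 0.1, "ax": 0, "ay": 0, "az": 0, "hand": 1},
  {"tx": 0.304, "ty": -0.102, "tz": 0.1, "ax": 0, "ay": 0, "az": 0, "hand": 1},
])

```text
clock: 1.6
tcp_pos: [0.4578, 0.0701, 0.322]
tcp_rot: [[0.723, 0.69, 0.0], [0.69, -0.723, -0.0], [0.0, 0.0, -1.0]]
force: [0.7, -0.3, -0.7]
finger_gap: 1.002
gripper_force: 0.0
```

>>> send_rows([
  {"tx": 0.304, "ty": -0.102, "tz": 0.1, "ax": 0, "ay": 0, "az": 0, "hand": 1},
  {"tx": 0, "ty": 0, "tz": 0, "ax": 0, "ay": 0, "az": 0, "hand": 1},
  {"tx": 0, "ty": 0, "tz": 0, "ax": 0, "ay": 0, "az": 0, "hand": 1},
])

```text
clock: 1.9
tcp_pos: [0.4797, 0.111, 0.3068]
tcp_rot: [[0.722, 0.692, -0.002], [0.692, -0.722, -0.001], [-0.002, -0.001, -1.0]]
force: [-0.2, -0.7, 0.0]
finger_gap: 0.998
gripper_force: 0.0
```

```bash
cat >> h.py <<'E'
def look(f):
    s=arm.read_state();im=arm.grab_frame("wrist");cv2.imwrite(f,im);return s,im
E
python3 - <<'E'
from h import *
s,im=look("pics/w1.png");print(s["clock"],s["tcp_pos"],s["joint_pos"],s["tcp_rot"],s["force"])
E
```

```text
1.9 [0.47965562 0.11097493 0.30684536] [ 2.27405131e-01 -6.39001874e-02 -1.65100878e-01  1.47209839e+00
 -1.84747887e-04  2.60531674e+00] [[ 7.22292305e-01  6.91583749e-01 -2.39666579e-03]
 [ 6.91584255e-01 -7.22295413e-01 -7.44237342e-04]
 [-2.24580316e-03 -1.11993942e-03 -9.99996851e-01]] [-0.23949027 -0.74010833  0.03430108]
```

View pics/w1.png

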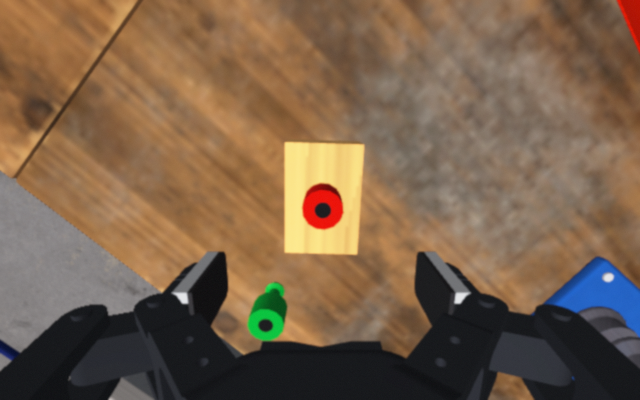

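Wrist view: the red head's top has its dark centre at (322,210) on the block. The green look-alike's head is at (266,323).

Run:
```python
from h import *
im=cv2.imread("pics/w1.png");s=arm.read_state();h=cv2.cvtColor(im,cv2.COLOR_BGR2HSV)
m=np.zeros((400,640),np.uint8);m[195:225,308:338]=(im[195:225,308:338].max(2)<70)*255
M=cv2.moments(m);c=(M["m10"]/M["m00"],M["m01"]/M["m00"])
p=plane("wrist",c,.062,s);R=s["tcp_rot"];print(c,M["m00"]/255,p,"tool shift",R.T@(p-s["tcp_pos"]))
g=plane("wrist",(266,323),.06,s);print("green in tool rel cap",R.T@(g-p))
```

```text
(322.43506493506493, 209.94155844155844) 154.0 [0.48290633 0.11130275 0.062     ] tool shift [0.00354536 0.00156989 0.24560307]
green in tool rel cap [-0.09489371 -0.04497223  0.00212955]
```

>>> send_rows([
  {"tx": 0.024, "ty": 0.01, "tz": 0.2, "ax": 0, "ay": 0, "az": 0, "hand": 1},
  {"tx": 0, "ty": 0, "tz": 0.2, "ax": 0, "ay": 0, "az": 0, "hand": 0.3},
  {"tx": 0, "ty": 0, "tz": 0.13, "ax": 0, "ay": 0, "az": 0, "hand": 0.3},
  {"tx": 0, "ty": 0, "tz": 0.05, "ax": 0, "ay": 0, "az": 0, "hand": 0.3},
  {"tx": 0, "ty": 0, "tz": 0, "ax": 0, "ay": 0, "az": 0, "hand": 0.3},
])

```text
clock: 2.45
tcp_pos: [0.4831, 0.1106, 0.2209]
tcp_rot: [[0.725, 0.689, -0.0], [0.689, -0.725, -0.0], [-0.0, -0.0, -1.0]]
force: [-0.1, 0.6, 0.5]
finger_gap: 0.651
gripper_force: 0.0
```

Run:
```python
from h import *
s,im=look("pics/w2.png");print(s["clock"],s["tcp_pos"],s["tcp_rot"][2],s["force"],s["finger_gap"])
```

```text
2.45 [0.48305837 0.11055241 0.22091746] [-4.73759713e-04 -1.85546073e-04 -9.99999871e-01] [-0.08412078  0.57911169  0.48665409] 0.6505746365063158
```

View pics/w2.png

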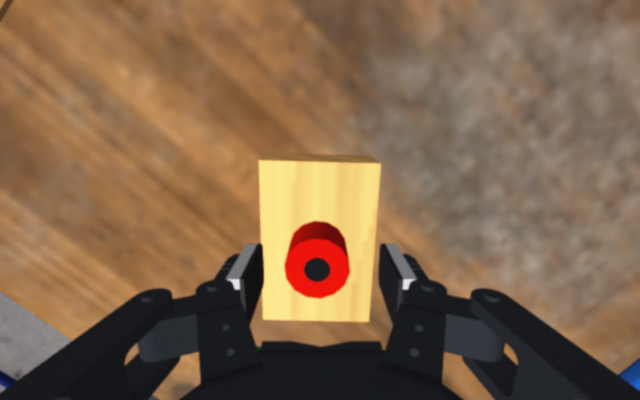

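The head's centre is at (317,268), between the pads at about x 255 and 385. I'll lower 6 mm and close.

>>> send_rows([
  {"tx": 0, "ty": 0, "tz": 0.04, "ax": 0, "ay": 0, "az": 0, "hand": 0.3},
  {"tx": 0, "ty": 0, "tz": 0, "ax": 0, "ay": 0, "az": 0, "hand": -0.2},
  {"tx": 0, "ty": 0, "tz": 0, "ax": 0, "ay": 0, "az": 0, "hand": -1},
  {"tx": 0, "ty": 0, "tz": 0, "ax": 0, "ay": 0, "az": 0, "hand": -1},
  {"tx": 0, "ty": 0, "tz": 0, "ax": 0, "ay": 0, "az": 0, "hand": -1},
], grip_force=70)

```text
clock: 3.0
tcp_pos: [0.4836, 0.1117, 0.2157]
tcp_rot: [[0.724, 0.69, 0.001], [0.69, -0.724, 0.0], [0.001, 0.001, -1.0]]
force: [-1.5, -0.2, 6.1]
finger_gap: 0.313
gripper_force: 69.0
```

>>> send_rows([
  {"tx": 0, "ty": 0, "tz": 0, "ax": 0, "ay": 0, "az": 0, "hand": -1},
  {"tx": 0, "ty": 0, "tz": 0, "ax": 0, "ay": 0, "az": 0, "hand": -1},
  {"tx": 0, "ty": 0, "tz": 0, "ax": 0, "ay": 0, "az": 0, "hand": -1},
])

```text
clock: 3.3
tcp_pos: [0.4836, 0.1117, 0.2157]
tcp_rot: [[0.724, 0.69, 0.001], [0.69, -0.724, 0.0], [0.001, 0.001, -1.0]]
force: [-1.1, -0.5, 5.4]
finger_gap: 0.312
gripper_force: 69.0
```

>>> send_rows([
  {"tx": 0, "ty": 0, "tz": -0.133, "ax": 0, "ay": 0, "az": 0, "hand": -1},
  {"tx": 0, "ty": 0, "tz": -0.233, "ax": 0, "ay": 0, "az": 0, "hand": -1},
  {"tx": 0, "ty": 0, "tz": -0.267, "ax": 0, "ay": 0, "az": 0, "hand": -1},
  {"tx": 0, "ty": 0, "tz": -0.267, "ax": 0, "ay": 0, "az": 0, "hand": -1},
  {"tx": 0, "ty": 0, "tz": -0.267, "ax": 0, "ay": 0, "az": 0, "hand": -1},
])

```text
clock: 3.8
tcp_pos: [0.4831, 0.1116, 0.3915]
tcp_rot: [[0.724, 0.69, 0.0], [0.69, -0.724, 0.0], [0.0, -0.0, -1.0]]
force: [1.2, 0.5, -0.1]
finger_gap: 0.313
gripper_force: 68.9
```

>>> send_rows([
  {"tx": -0.165, "ty": 0.215, "tz": 0, "ax": 0, "ay": 0, "az": 0, "hand": -1},
  {"tx": -0.165, "ty": 0.215, "tz": 0, "ax": 0, "ay": 0, "az": 0, "hand": -1},
  {"tx": -0.165, "ty": 0.215, "tz": 0, "ax": 0, "ay": 0, "az": 0, "hand": -1},
  {"tx": -0.165, "ty": 0.215, "tz": 0, "ax": 0, "ay": 0, "az": 0, "hand": -1},
  {"tx": -0.165, "ty": 0.215, "tz": 0, "ax": 0, "ay": 0, "az": 0, "hand": -1},
])

```text
clock: 4.3
tcp_pos: [0.505, -0.0921, 0.39]
tcp_rot: [[0.724, 0.69, 0.0], [0.69, -0.724, -0.0], [0.0, 0.0, -1.0]]
force: [0.6, -0.6, -0.8]
finger_gap: 0.316
gripper_force: 69.0
```

>>> send_rows([
  {"tx": -0.165, "ty": 0.215, "tz": 0, "ax": 0, "ay": 0, "az": 0, "hand": -1},
  {"tx": -0.165, "ty": 0.215, "tz": 0, "ax": 0, "ay": 0, "az": 0, "hand": -1},
  {"tx": -0.165, "ty": 0.215, "tz": 0, "ax": 0, "ay": 0, "az": 0, "hand": -1},
  {"tx": 0, "ty": 0, "tz": 0, "ax": 0, "ay": 0, "az": 0, "hand": -1},
  {"tx": 0, "ty": 0, "tz": 0, "ax": 0, "ay": 0, "az": 0, "hand": -1},
])

```text
clock: 4.8
tcp_pos: [0.518, -0.2126, 0.3894]
tcp_rot: [[0.725, 0.689, -0.001], [0.689, -0.725, 0.001], [-0.0, -0.001, -1.0]]
force: [-0.0, -0.7, 0.2]
finger_gap: 0.317
gripper_force: 69.1
```

Run:
```python
from h import *
s,im=look("pics/w3.png");np.savez("s3.npz",tcp_pos=s["tcp_pos"],tcp_rot=s["tcp_rot"]);print(s["clock"],s["tcp_pos"],s["tcp_rot"],s["force"],s["finger_gap"])
```

```text
4.8 [ 0.51804898 -0.21256263  0.3894363 ] [[ 7.25084334e-01  6.88659530e-01 -8.72371793e-04]
 [ 6.88660036e-01 -7.25084167e-01  5.52416827e-04]
 [-2.52115863e-04 -1.00131638e-03 -9.99999467e-01]] [-0.02447767 -0.72108085  0.21779246] 0.3174164452295709
```

View pics/w3.png

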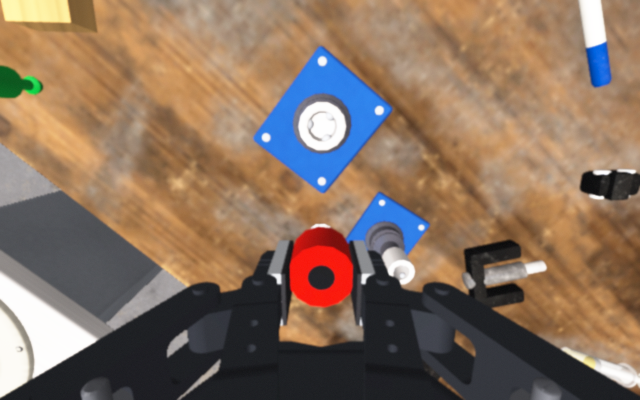

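Wrist view: the hub rim is near (322,126), nearly straight below the camera, and the held red cap's centre is near (320,277). The smaller stand sits at (390,235), clear of both.

Run:
```python
from h import *
im=cv2.imread("pics/w3.png");s=dict(np.load("s3.npz"));h=cv2.cvtColor(im,cv2.COLOR_BGR2HSV);R=s["tcp_rot"]
m=np.zeros((400,640),np.uint8);m[95:160,290:355]=((h[95:160,290:355,1]<60)&(h[95:160,290:355,2]>140))*255
c=max(cv2.findContours(m,0,1)[0],key=cv2.contourArea);e=cv2.fitEllipse(c);print(e,cv2.minEnclosingCircle(c))
hub=plane("wrist",e[0],.13,s);print("hub",hub)
b=np.zeros_like(m);b[40:200,245:400]=cv2.inRange(h,(100,140,60),(125,255,255))[40:200,245:400]
c=max(cv2.findContours(b,0,1)[0],key=cv2.contourArea);r=cv2.minAreaRect(c);print(r,"base",plane("wrist",r[0],.016,s))
m[:]=0;m[262:295,305:337]=(im[262:295,305:337].max(2)<70)*255
M=cv2.moments(m);cc=(M["m10"]/M["m00"],M["m01"]/M["m00"])
red=(((h[...,0]<8)|(h[...,0]>172))&(h[...,1]>150)).astype(np.uint8)*255
c=max(cv2.findContours(red[220:320,270:370],0,1)[0],key=cv2.contourArea);print("redbox",cv2.boundingRect(c))
cap=plane("wrist",cc,s["tcp_pos"][2]-.1537,s);print(cc,"cap in tool",R.T@(cap-s["tcp_pos"]))
print("shift tool",R.T@(hub-cap),R.T@(hub-s["tcp_pos"]))
cv2.imwrite("pics/z3.png",cv2.resize(im[80:310,250:400],None,fx=2.5,fy=2.5,interpolation=cv2.INTER_CUBIC))
```

```text
((320.1603088378906, 125.2220458984375), (48.36506271362305, 51.79420471191406), 110.90923309326172) ((319.0172424316406, 124.75862121582031), 27.075790405273438)
hub [ 0.56270916 -0.16966482  0.13      ]
((321.69512939453125, 120.256103515625), (96.35921478271484, 115.41241455078125), 38.65980529785156) base [ 0.56565198 -0.1685605   0.016     ]
redbox (19, 8, 65, 80)
(320.89791183294665, 277.2714617169374) cap in tool [-4.85842819e-05  4.92153181e-04  1.53699601e-01]
shift tool [ 0.0620384  -0.00058125  0.1057213 ] [ 6.19898154e-02 -8.90940737e-05  2.59420901e-01]
```

View pics/z3.png

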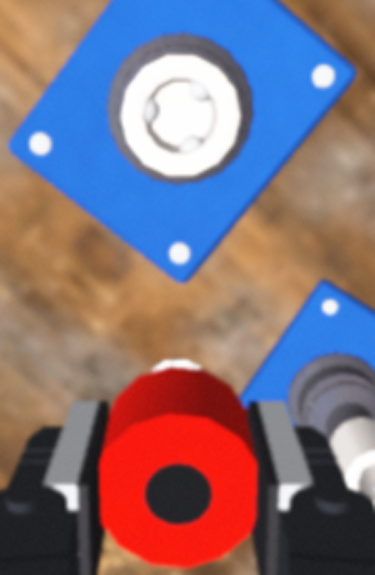

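>>> send_rows([
  {"tx": 0.205, "ty": 0.007, "tz": 0, "ax": 0, "ay": 0, "az": 0, "hand": -1},
  {"tx": 0.204, "ty": 0, "tz": 0, "ax": 0, "ay": 0, "az": 0, "hand": -1},
  {"tx": 0, "ty": 0, "tz": 0.13, "ax": 0, "ay": 0, "az": 0, "hand": -1},
  {"tx": 0, "ty": 0, "tz": 0.13, "ax": 0, "ay": 0, "az": 0, "hand": -1},
  {"tx": 0, "ty": 0, "tz": 0, "ax": 0, "ay": 0, "az": 0, "hand": -1},
])

```text
clock: 5.35
tcp_pos: [0.563, -0.1685, 0.3485]
tcp_rot: [[0.722, 0.692, -0.004], [0.692, -0.722, 0.001], [-0.002, -0.004, -1.0]]
force: [0.4, -0.7, -0.9]
finger_gap: 0.311
gripper_force: 69.1
```

Run:
```python
from h import *
s,im=look("pics/w4.png");np.savez("s4.npz",tcp_pos=s["tcp_pos"],tcp_rot=s["tcp_rot"])
t=arm.grab_frame("scene");print(s["clock"],s["tcp_pos"],s["tcp_rot"],s["force"])
a=cv2.resize(im[120:330,200:440],None,fx=2.4,fy=2.4,interpolation=2)
b=cv2.resize(t[130:215,310:400],None,fx=6,fy=6,interpolation=2)[:504]
c=np.zeros((510,800,3),np.uint8);c[:504,:480]=a[:504,:480];c[:504,480:800]=b[:,100:420];cv2.imwrite("pics/c4.png",c)
```

```text
5.35 [ 0.56300348 -0.16847311  0.34849034] [[ 0.72224587  0.6916262  -0.00375466]
 [ 0.691634   -0.72224701  0.00129061]
 [-0.00181917 -0.00352899 -0.99999212]] [ 0.4244279  -0.74070451 -0.91900958]
```

View pics/c4.png

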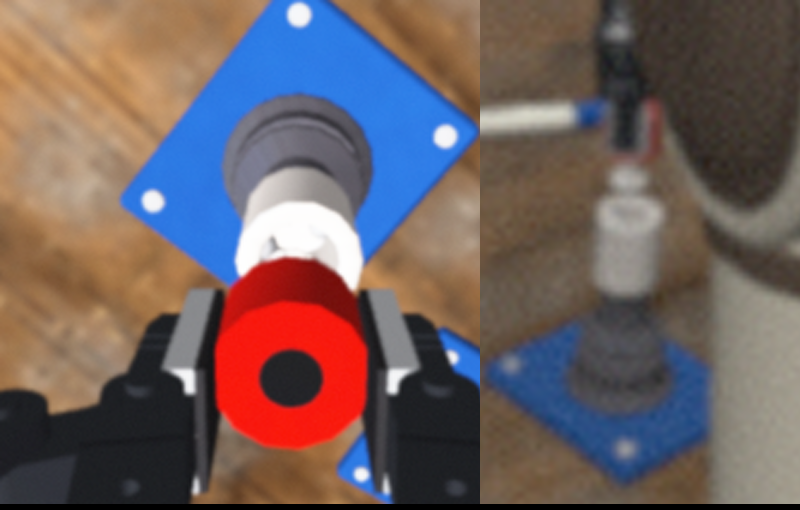

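Left, wrist: the rim's centre is at crop x≈299 and the cap axis at x≈291, about 1.9 mm apart, which matches the arm's unsettled error. Right, scene: the nose is just above the bore and in line with it.

>>> send_rows([
  {"tx": 0, "ty": 0, "tz": 0, "ax": 0, "ay": 0, "az": 0, "hand": -1},
  {"tx": 0, "ty": 0, "tz": 0, "ax": 0, "ay": 0, "az": 0, "hand": -1},
  {"tx": 0, "ty": 0, "tz": 0, "ax": 0, "ay": 0, "az": 0, "hand": -1},
])

```text
clock: 5.75
tcp_pos: [0.5632, -0.1703, 0.3518]
tcp_rot: [[0.724, 0.69, 0.001], [0.69, -0.724, -0.0], [0.001, 0.001, -1.0]]
force: [-0.7, -0.1, -0.1]
finger_gap: 0.311
gripper_force: 69.1
```

Run:
```python
from h import *
s,im=look("pics/w5.png");np.savez("s5.npz",tcp_pos=s["tcp_pos"],tcp_rot=s["tcp_rot"]);print(s["clock"],s["tcp_pos"],s["tcp_rot"][2],s["force"])
cv2.imwrite("pics/c5.png",cv2.resize(im[180:320,230:410],None,fx=4,fy=4,interpolation=2))
```

```text
5.75 [ 0.56323216 -0.17029375  0.35176597] [ 6.16141375e-04  1.03623548e-03 -9.99999273e-01] [-0.72929034 -0.14852339 -0.13546976]
```

View pics/c5.png

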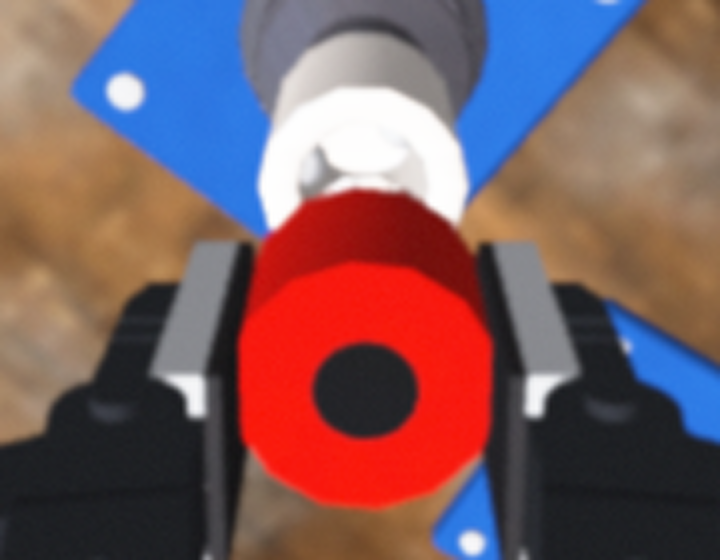

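The cap axis (crop x 365) and rim centre (x 363) now line up. I'll descend slowly.

>>> send_rows([
  {"tx": -0.003, "ty": 0, "tz": 0.02, "ax": 0, "ay": 0, "az": 0, "hand": -1},
  {"tx": 0, "ty": 0, "tz": 0.02, "ax": 0, "ay": 0, "az": 0, "hand": -1},
  {"tx": 0, "ty": 0, "tz": 0.013, "ax": 0, "ay": 0, "az": 0, "hand": -1},
  {"tx": 0, "ty": 0, "tz": 0.013, "ax": 0, "ay": 0, "az": 0, "hand": -1},
  {"tx": 0, "ty": 0, "tz": 0, "ax": 0, "ay": 0, "az": 0, "hand": -1},
])

```text
clock: 6.3
tcp_pos: [0.5628, -0.1705, 0.3406]
tcp_rot: [[0.724, 0.69, -0.001], [0.69, -0.724, 0.0], [-0.0, -0.001, -1.0]]
force: [0.6, 0.3, -1.3]
finger_gap: 0.314
gripper_force: 69.1
```

>>> send_rows([
  {"tx": 0, "ty": 0, "tz": 0.013, "ax": 0, "ay": 0, "az": 0, "hand": -1},
  {"tx": 0, "ty": 0, "tz": 0.013, "ax": 0, "ay": 0, "az": 0, "hand": -1},
  {"tx": 0, "ty": 0, "tz": 0, "ax": 0, "ay": 0, "az": 0, "hand": -1},
])

```text
clock: 6.6
tcp_pos: [0.5629, -0.1705, 0.3368]
tcp_rot: [[0.724, 0.69, -0.0], [0.69, -0.724, 0.0], [-0.0, -0.0, -1.0]]
force: [0.0, 0.3, 0.1]
finger_gap: 0.316
gripper_force: 69.1
```

>>> send_rows([
  {"tx": 0, "ty": 0, "tz": 0.01, "ax": 0, "ay": 0, "az": 0, "hand": -1},
  {"tx": 0, "ty": 0, "tz": 0.01, "ax": 0, "ay": 0, "az": 0, "hand": -1},
  {"tx": 0, "ty": 0, "tz": 0, "ax": 0, "ay": 0, "az": 0, "hand": -1},
])

```text
clock: 6.9
tcp_pos: [0.5629, -0.1705, 0.3339]
tcp_rot: [[0.724, 0.69, -0.0], [0.69, -0.724, 0.0], [-0.0, -0.0, -1.0]]
force: [0.3, -0.7, -0.1]
finger_gap: 0.313
gripper_force: 69.1
```

>>> send_rows([
  {"tx": 0, "ty": 0, "tz": 0.01, "ax": 0, "ay": 0, "az": 0, "hand": -1},
  {"tx": 0, "ty": 0, "tz": 0.01, "ax": 0, "ay": 0, "az": 0, "hand": -1},
  {"tx": 0, "ty": 0, "tz": 0, "ax": 0, "ay": 0, "az": 0, "hand": -1},
])

```text
clock: 7.2
tcp_pos: [0.5629, -0.1705, 0.3308]
tcp_rot: [[0.724, 0.69, -0.0], [0.69, -0.724, 0.0], [-0.0, -0.0, -1.0]]
force: [-0.4, 0.9, -1.0]
finger_gap: 0.317
gripper_force: 69.1
```

>>> send_rows([
  {"tx": 0, "ty": 0, "tz": 0.01, "ax": 0, "ay": 0, "az": 0, "hand": -1},
  {"tx": 0, "ty": 0, "tz": 0, "ax": 0, "ay": 0, "az": 0, "hand": -1},
])

```text
clock: 7.4
tcp_pos: [0.5629, -0.1705, 0.3294]
tcp_rot: [[0.724, 0.69, -0.0], [0.69, -0.724, 0.0], [-0.0, -0.0, -1.0]]
force: [-0.7, -1.0, -1.5]
finger_gap: 0.315
gripper_force: 69.1
```

>>> send_rows([
  {"tx": 0, "ty": 0, "tz": 0.01, "ax": 0, "ay": 0, "az": 0, "hand": -1},
  {"tx": 0, "ty": 0, "tz": 0.007, "ax": 0, "ay": 0, "az": 0, "hand": -1},
  {"tx": 0, "ty": 0, "tz": 0, "ax": 0, "ay": 0, "az": 0, "hand": -1},
])

```text
clock: 7.7
tcp_pos: [0.5629, -0.1705, 0.327]
tcp_rot: [[0.724, 0.69, -0.0], [0.69, -0.724, -0.0], [-0.0, -0.0, -1.0]]
force: [-0.2, 0.0, 1.0]
finger_gap: 0.316
gripper_force: 69.1
```

>>> send_rows([
  {"tx": 0, "ty": 0, "tz": 0.007, "ax": 0, "ay": 0, "az": 0, "hand": -1},
  {"tx": 0, "ty": 0, "tz": 0.007, "ax": 0, "ay": 0, "az": 0, "hand": -1},
  {"tx": 0, "ty": 0, "tz": 0, "ax": 0, "ay": 0, "az": 0, "hand": -1},
])

```text
clock: 8.0
tcp_pos: [0.5629, -0.1705, 0.3254]
tcp_rot: [[0.724, 0.69, 0.001], [0.69, -0.724, -0.0], [0.0, 0.001, -1.0]]
force: [-0.2, 0.9, 3.0]
finger_gap: 0.313
gripper_force: 69.3
```

>>> send_rows([
  {"tx": 0, "ty": 0, "tz": 0.007, "ax": 0, "ay": 0, "az": 0, "hand": -1},
  {"tx": 0, "ty": 0, "tz": 0, "ax": 0, "ay": 0, "az": 0, "hand": -1},
])

```text
clock: 8.2
tcp_pos: [0.5631, -0.1706, 0.3245]
tcp_rot: [[0.724, 0.69, 0.001], [0.69, -0.724, -0.001], [0.001, 0.001, -1.0]]
force: [1.0, -0.7, 4.0]
finger_gap: 0.316
gripper_force: 69.3
```

>>> send_rows([
  {"tx": 0, "ty": 0, "tz": 0.007, "ax": 0, "ay": 0, "az": 0, "hand": -1},
  {"tx": 0, "ty": 0, "tz": 0, "ax": 0, "ay": 0, "az": 0, "hand": -1},
])

```text
clock: 8.4
tcp_pos: [0.563, -0.1706, 0.3236]
tcp_rot: [[0.724, 0.69, 0.002], [0.69, -0.724, -0.001], [0.001, 0.002, -1.0]]
force: [0.4, -0.9, 5.6]
finger_gap: 0.315
gripper_force: 69.4
```

>>> send_rows([
  {"tx": 0, "ty": 0, "tz": 0.007, "ax": 0, "ay": 0, "az": 0, "hand": -1},
  {"tx": 0, "ty": 0, "tz": 0, "ax": 0, "ay": 0, "az": 0, "hand": -1},
])

```text
clock: 8.6
tcp_pos: [0.563, -0.1706, 0.3226]
tcp_rot: [[0.724, 0.69, 0.002], [0.69, -0.724, -0.001], [0.001, 0.001, -1.0]]
force: [0.5, -0.8, 5.4]
finger_gap: 0.311
gripper_force: 69.4
```

>>> send_rows([
  {"tx": 0, "ty": 0, "tz": 0.007, "ax": 0, "ay": 0, "az": 0, "hand": -1},
  {"tx": 0, "ty": 0, "tz": 0, "ax": 0, "ay": 0, "az": 0, "hand": -1},
])

```text
clock: 8.8
tcp_pos: [0.563, -0.1706, 0.3216]
tcp_rot: [[0.724, 0.69, 0.002], [0.69, -0.724, -0.001], [0.001, 0.002, -1.0]]
force: [-0.4, -0.4, 6.0]
finger_gap: 0.317
gripper_force: 69.4
```

>>> send_rows([
  {"tx": 0, "ty": 0, "tz": 0.007, "ax": 0, "ay": 0, "az": 0, "hand": -1},
  {"tx": 0, "ty": 0, "tz": 0.007, "ax": 0, "ay": 0, "az": 0, "hand": -1},
  {"tx": 0, "ty": 0, "tz": 0, "ax": 0, "ay": 0, "az": 0, "hand": -1},
])

```text
clock: 9.1
tcp_pos: [0.563, -0.1704, 0.3183]
tcp_rot: [[0.724, 0.69, 0.0], [0.69, -0.724, 0.0], [0.0, -0.0, -1.0]]
force: [1.9, 0.1, -2.4]
finger_gap: 0.311
gripper_force: 69.0
```

>>> send_rows([
  {"tx": 0, "ty": 0, "tz": 0.007, "ax": 0, "ay": 0, "az": 0, "hand": -1},
  {"tx": 0, "ty": 0, "tz": 0.007, "ax": 0, "ay": 0, "az": 0, "hand": -1},
  {"tx": 0, "ty": 0, "tz": 0, "ax": 0, "ay": 0, "az": 0, "hand": -1},
])

```text
clock: 9.4
tcp_pos: [0.5628, -0.1705, 0.3155]
tcp_rot: [[0.724, 0.69, -0.002], [0.69, -0.724, 0.0], [-0.001, -0.002, -1.0]]
force: [0.5, -0.1, -6.8]
finger_gap: 0.31
gripper_force: 69.2
```

>>> send_rows([
  {"tx": 0, "ty": 0, "tz": 0.007, "ax": 0, "ay": 0, "az": 0, "hand": -1},
  {"tx": 0, "ty": 0, "tz": 0.007, "ax": 0, "ay": 0, "az": 0, "hand": -1},
  {"tx": 0, "ty": 0, "tz": 0, "ax": 0, "ay": 0, "az": 0, "hand": -1},
])

```text
clock: 9.7
tcp_pos: [0.5628, -0.1706, 0.3146]
tcp_rot: [[0.724, 0.69, 0.0], [0.69, -0.724, -0.0], [0.0, 0.0, -1.0]]
force: [-0.8, 1.2, -0.8]
finger_gap: 0.314
gripper_force: 69.6
```

>>> send_rows([
  {"tx": 0, "ty": 0, "tz": 0.007, "ax": 0, "ay": 0, "az": 0, "hand": -1},
  {"tx": 0, "ty": 0, "tz": 0.007, "ax": 0, "ay": 0, "az": 0, "hand": -1},
  {"tx": 0, "ty": 0, "tz": 0, "ax": 0, "ay": 0, "az": 0, "hand": -1},
])

```text
clock: 10.0
tcp_pos: [0.5629, -0.1705, 0.3123]
tcp_rot: [[0.724, 0.69, -0.0], [0.69, -0.724, -0.0], [-0.0, 0.0, -1.0]]
force: [0.0, 0.2, -0.6]
finger_gap: 0.315
gripper_force: 69.6
```

>>> send_rows([
  {"tx": 0, "ty": 0, "tz": 0.007, "ax": 0, "ay": 0, "az": 0, "hand": -1},
  {"tx": 0, "ty": 0, "tz": 0, "ax": 0, "ay": 0, "az": 0, "hand": -1},
])

```text
clock: 10.2
tcp_pos: [0.5629, -0.1705, 0.3112]
tcp_rot: [[0.724, 0.69, -0.0], [0.69, -0.724, 0.0], [-0.0, -0.0, -1.0]]
force: [-0.2, -0.8, -1.4]
finger_gap: 0.315
gripper_force: 69.6
```

>>> send_rows([
  {"tx": 0, "ty": 0, "tz": 0.004, "ax": 0, "ay": 0, "az": 0, "hand": -1},
  {"tx": 0, "ty": 0, "tz": 0, "ax": 0, "ay": 0, "az": 0, "hand": -1},
])

```text
clock: 10.4
tcp_pos: [0.5629, -0.1705, 0.3106]
tcp_rot: [[0.724, 0.69, -0.0], [0.69, -0.724, 0.0], [-0.0, -0.0, -1.0]]
force: [-0.5, -0.1, 0.0]
finger_gap: 0.314
gripper_force: 69.6
```

>>> send_rows([
  {"tx": 0, "ty": 0, "tz": 0.003, "ax": 0, "ay": 0, "az": 0, "hand": -1},
  {"tx": 0, "ty": 0, "tz": 0, "ax": 0, "ay": 0, "az": 0, "hand": -1},
])

```text
clock: 10.6
tcp_pos: [0.5629, -0.1705, 0.3102]
tcp_rot: [[0.724, 0.69, 0.0], [0.69, -0.724, 0.0], [0.0, 0.0, -1.0]]
force: [0.1, -0.3, -0.5]
finger_gap: 0.312
gripper_force: 69.6
```

>>> send_rows([
  {"tx": 0, "ty": 0, "tz": 0.003, "ax": 0, "ay": 0, "az": 0, "hand": -1},
  {"tx": 0, "ty": 0, "tz": 0, "ax": 0, "ay": 0, "az": 0, "hand": -1},
])

```text
clock: 10.8
tcp_pos: [0.5629, -0.1705, 0.3098]
tcp_rot: [[0.724, 0.69, 0.0], [0.69, -0.724, -0.0], [0.0, 0.0, -1.0]]
force: [-0.2, -0.8, -0.2]
finger_gap: 0.316
gripper_force: 69.6
```

>>> send_rows([
  {"tx": 0, "ty": 0, "tz": 0.003, "ax": 0, "ay": 0, "az": 0, "hand": -1},
  {"tx": 0, "ty": 0, "tz": 0, "ax": 0, "ay": 0, "az": 0, "hand": -1},
])

```text
clock: 11.0
tcp_pos: [0.5629, -0.1705, 0.3097]
tcp_rot: [[0.724, 0.69, 0.0], [0.69, -0.724, -0.0], [0.0, 0.0, -1.0]]
force: [-1.1, 0.2, 1.6]
finger_gap: 0.314
gripper_force: 69.7
```

>>> send_rows([
  {"tx": 0, "ty": 0, "tz": 0.003, "ax": 0, "ay": 0, "az": 0, "hand": -1},
  {"tx": 0, "ty": 0, "tz": 0, "ax": 0, "ay": 0, "az": 0, "hand": -1},
])

```text
clock: 11.2
tcp_pos: [0.5629, -0.1705, 0.3094]
tcp_rot: [[0.724, 0.69, 0.001], [0.69, -0.724, -0.0], [0.0, 0.001, -1.0]]
force: [-1.8, -0.9, 4.8]
finger_gap: 0.314
gripper_force: 70.1
```

Contact came at the expected home height. I'll press a little more and hold.

>>> send_rows([
  {"tx": 0, "ty": 0, "tz": 0.003, "ax": 0, "ay": 0, "az": 0, "hand": -1},
  {"tx": 0, "ty": 0, "tz": 0, "ax": 0, "ay": 0, "az": 0, "hand": -1},
  {"tx": 0, "ty": 0, "tz": 0, "ax": 0, "ay": 0, "az": 0, "hand": -1},
  {"tx": 0, "ty": 0, "tz": 0, "ax": 0, "ay": 0, "az": 0, "hand": -1},
  {"tx": 0, "ty": 0, "tz": 0, "ax": 0, "ay": 0, "az": 0, "hand": -1},
])

```text
clock: 11.7
tcp_pos: [0.5628, -0.1705, 0.3092]
tcp_rot: [[0.724, 0.69, 0.001], [0.69, -0.724, -0.0], [0.0, 0.001, -1.0]]
force: [-2.4, 0.2, 7.3]
finger_gap: 0.316
gripper_force: 70.4
```

>>> send_rows([
  {"tx": 0, "ty": 0, "tz": -0.007, "ax": 0, "ay": 0, "az": 0, "hand": -1},
  {"tx": 0, "ty": 0, "tz": -0.004, "ax": 0, "ay": 0, "az": 0, "hand": -1},
  {"tx": 0, "ty": 0, "tz": 0, "ax": 0, "ay": 0, "az": 0, "hand": -1},
])

```text
clock: 12.0
tcp_pos: [0.5629, -0.1705, 0.3098]
tcp_rot: [[0.724, 0.69, -0.0], [0.69, -0.724, 0.0], [-0.0, -0.0, -1.0]]
force: [-0.4, -0.2, -1.0]
finger_gap: 0.315
gripper_force: 70.0
```

>>> send_rows([
  {"tx": 0, "ty": 0, "tz": -0.003, "ax": 0, "ay": 0, "az": 0, "hand": -1},
  {"tx": 0, "ty": 0, "tz": 0, "ax": 0, "ay": 0, "az": 0, "hand": -1},
])

```text
clock: 12.2
tcp_pos: [0.5629, -0.1705, 0.3104]
tcp_rot: [[0.724, 0.69, -0.0], [0.69, -0.724, 0.0], [-0.0, -0.0, -1.0]]
force: [0.6, 0.5, 0.1]
finger_gap: 0.316
gripper_force: 70.0
```

>>> send_rows([
  {"tx": 0, "ty": 0, "tz": -0.003, "ax": 0, "ay": 0, "az": 0, "hand": -1},
  {"tx": 0, "ty": 0, "tz": 0, "ax": 0, "ay": 0, "az": 0, "hand": -1},
])

```text
clock: 12.4
tcp_pos: [0.5629, -0.1705, 0.311]
tcp_rot: [[0.724, 0.69, -0.0], [0.69, -0.724, -0.0], [-0.0, 0.0, -1.0]]
force: [0.5, -0.5, -1.1]
finger_gap: 0.311
gripper_force: 70.0
```

>>> send_rows([
  {"tx": 0, "ty": 0, "tz": -0.003, "ax": 0, "ay": 0, "az": 0, "hand": -1},
  {"tx": 0, "ty": 0, "tz": 0, "ax": 0, "ay": 0, "az": 0, "hand": -1},
])

```text
clock: 12.6
tcp_pos: [0.5629, -0.1705, 0.3115]
tcp_rot: [[0.724, 0.69, 0.0], [0.69, -0.724, -0.0], [-0.0, 0.0, -1.0]]
force: [-0.6, -0.2, -0.6]
finger_gap: 0.313
gripper_force: 70.0
```

>>> send_rows([
  {"tx": 0, "ty": 0, "tz": -0.003, "ax": 0, "ay": 0, "az": 0, "hand": -1},
  {"tx": 0, "ty": 0, "tz": 0, "ax": 0, "ay": 0, "az": 0, "hand": -1},
])

```text
clock: 12.8
tcp_pos: [0.5629, -0.1705, 0.312]
tcp_rot: [[0.724, 0.69, 0.0], [0.69, -0.724, -0.0], [0.0, 0.0, -1.0]]
force: [-0.3, -0.8, -0.9]
finger_gap: 0.315
gripper_force: 70.0
```

>>> send_rows([
  {"tx": 0, "ty": 0, "tz": -0.003, "ax": 0, "ay": 0, "az": 0, "hand": -1},
  {"tx": 0, "ty": 0, "tz": 0, "ax": 0, "ay": 0, "az": 0, "hand": -1},
])

```text
clock: 13.0
tcp_pos: [0.5629, -0.1705, 0.3124]
tcp_rot: [[0.724, 0.69, 0.0], [0.69, -0.724, 0.0], [0.0, 0.0, -1.0]]
force: [0.0, -0.2, 0.1]
finger_gap: 0.314
gripper_force: 70.0
```

>>> send_rows([
  {"tx": 0, "ty": 0, "tz": -0.003, "ax": 0, "ay": 0, "az": 0, "hand": -1},
  {"tx": 0, "ty": 0, "tz": 0, "ax": 0, "ay": 0, "az": 0, "hand": -1},
])

```text
clock: 13.2
tcp_pos: [0.5629, -0.1705, 0.3129]
tcp_rot: [[0.724, 0.69, 0.0], [0.69, -0.724, -0.0], [0.0, 0.0, -1.0]]
force: [-0.0, -0.2, -0.7]
finger_gap: 0.316
gripper_force: 70.0
```

>>> send_rows([
  {"tx": 0, "ty": 0, "tz": -0.003, "ax": 0, "ay": 0, "az": 0, "hand": -1},
  {"tx": 0, "ty": 0, "tz": 0, "ax": 0, "ay": 0, "az": 0, "hand": -1},
])

```text
clock: 13.4
tcp_pos: [0.5629, -0.1705, 0.3134]
tcp_rot: [[0.724, 0.69, 0.0], [0.69, -0.724, -0.0], [0.0, 0.0, -1.0]]
force: [-0.6, 0.2, -0.6]
finger_gap: 0.315
gripper_force: 70.0
```

>>> send_rows([
  {"tx": 0, "ty": 0, "tz": -0.003, "ax": 0, "ay": 0, "az": 0, "hand": -1},
  {"tx": 0, "ty": 0, "tz": 0, "ax": 0, "ay": 0, "az": 0, "hand": -1},
])

```text
clock: 13.6
tcp_pos: [0.5629, -0.1705, 0.3138]
tcp_rot: [[0.724, 0.69, 0.0], [0.69, -0.724, -0.0], [0.0, 0.0, -1.0]]
force: [-0.2, 0.7, -0.0]
finger_gap: 0.313
gripper_force: 70.0
```

>>> send_rows([
  {"tx": 0, "ty": 0, "tz": -0.003, "ax": 0, "ay": 0, "az": 0, "hand": -1},
  {"tx": 0, "ty": 0, "tz": 0, "ax": 0, "ay": 0, "az": 0, "hand": -1},
])

```text
clock: 13.8
tcp_pos: [0.5629, -0.1705, 0.3142]
tcp_rot: [[0.724, 0.69, 0.0], [0.69, -0.724, -0.0], [0.0, 0.0, -1.0]]
force: [0.4, 0.5, -0.7]
finger_gap: 0.314
gripper_force: 70.0
```

>>> send_rows([
  {"tx": 0, "ty": 0, "tz": -0.002, "ax": 0, "ay": 0, "az": 0, "hand": -1},
  {"tx": 0, "ty": 0, "tz": 0, "ax": 0, "ay": 0, "az": 0, "hand": -1},
])

```text
clock: 14.0
tcp_pos: [0.5629, -0.1705, 0.3145]
tcp_rot: [[0.724, 0.69, 0.0], [0.69, -0.724, -0.0], [0.0, 0.0, -1.0]]
force: [-0.3, -0.1, -0.5]
finger_gap: 0.314
gripper_force: 70.0
```

>>> send_rows([
  {"tx": 0, "ty": 0, "tz": -0.002, "ax": 0, "ay": 0, "az": 0, "hand": -1},
  {"tx": 0, "ty": 0, "tz": 0, "ax": 0, "ay": 0, "az": 0, "hand": -1},
])

```text
clock: 14.2
tcp_pos: [0.5629, -0.1705, 0.3147]
tcp_rot: [[0.724, 0.69, -0.0], [0.69, -0.724, 0.0], [-0.0, -0.0, -1.0]]
force: [-0.0, 0.6, -1.4]
finger_gap: 0.315
gripper_force: 70.0
```

>>> send_rows([
  {"tx": 0, "ty": 0, "tz": -0.002, "ax": 0, "ay": 0, "az": 0, "hand": -1},
  {"tx": 0, "ty": 0, "tz": 0, "ax": 0, "ay": 0, "az": 0, "hand": -1},
])

```text
clock: 14.4
tcp_pos: [0.5629, -0.1705, 0.3149]
tcp_rot: [[0.724, 0.69, -0.0], [0.69, -0.724, 0.0], [-0.0, -0.0, -1.0]]
force: [0.7, 0.0, -2.4]
finger_gap: 0.314
gripper_force: 69.8
```

>>> send_rows([
  {"tx": 0, "ty": 0, "tz": -0.002, "ax": 0, "ay": 0, "az": 0, "hand": -1},
  {"tx": 0, "ty": 0, "tz": 0, "ax": 0, "ay": 0, "az": 0, "hand": -1},
])

```text
clock: 14.6
tcp_pos: [0.5629, -0.1705, 0.3151]
tcp_rot: [[0.724, 0.69, -0.0], [0.69, -0.724, 0.0], [-0.0, -0.0, -1.0]]
force: [0.4, 0.3, -3.6]
finger_gap: 0.315
gripper_force: 69.6
```

>>> send_rows([
  {"tx": 0, "ty": 0, "tz": -0.002, "ax": 0, "ay": 0, "az": 0, "hand": -1},
  {"tx": 0, "ty": 0, "tz": 0, "ax": 0, "ay": 0, "az": 0, "hand": -1},
])

```text
clock: 14.8
tcp_pos: [0.5629, -0.1705, 0.3153]
tcp_rot: [[0.724, 0.69, -0.001], [0.69, -0.724, 0.0], [-0.0, -0.001, -1.0]]
force: [0.7, -0.9, -5.7]
finger_gap: 0.316
gripper_force: 69.4
```

>>> send_rows([
  {"tx": 0, "ty": 0, "tz": -0.002, "ax": 0, "ay": 0, "az": 0, "hand": -1},
  {"tx": 0, "ty": 0, "tz": 0, "ax": 0, "ay": 0, "az": 0, "hand": -1},
])

```text
clock: 15.0
tcp_pos: [0.5629, -0.1705, 0.3155]
tcp_rot: [[0.724, 0.69, -0.001], [0.69, -0.724, 0.0], [-0.0, -0.001, -1.0]]
force: [1.6, -0.4, -7.7]
finger_gap: 0.313
gripper_force: 69.3
```

>>> send_rows([
  {"tx": 0, "ty": 0, "tz": -0.002, "ax": 0, "ay": 0, "az": 0, "hand": -1},
  {"tx": 0, "ty": 0, "tz": 0, "ax": 0, "ay": 0, "az": 0, "hand": -1},
])

```text
clock: 15.2
tcp_pos: [0.5629, -0.1705, 0.3158]
tcp_rot: [[0.724, 0.69, -0.001], [0.69, -0.724, 0.0], [-0.0, -0.001, -1.0]]
force: [1.6, -0.5, -10.6]
finger_gap: 0.317
gripper_force: 69.5
```

>>> send_rows([
  {"tx": 0, "ty": 0, "tz": -0.002, "ax": 0, "ay": 0, "az": 0, "hand": -1},
  {"tx": 0, "ty": 0, "tz": 0, "ax": 0, "ay": 0, "az": 0, "hand": -1},
  {"tx": 0, "ty": 0, "tz": 0, "ax": 0, "ay": 0, "az": 0, "hand": -1},
])

```text
clock: 15.5
tcp_pos: [0.5629, -0.1705, 0.3161]
tcp_rot: [[0.724, 0.69, -0.001], [0.69, -0.724, 0.0], [-0.0, -0.001, -1.0]]
force: [2.1, 0.1, -12.7]
finger_gap: 0.315
gripper_force: 69.6
```

>>> send_rows([
  {"tx": 0, "ty": 0, "tz": 0, "ax": 0, "ay": 0, "az": 0, "hand": -1},
  {"tx": 0, "ty": 0, "tz": 0, "ax": 0, "ay": 0, "az": 0, "hand": -1},
])

```text
clock: 15.7
tcp_pos: [0.5629, -0.1705, 0.3162]
tcp_rot: [[0.724, 0.69, -0.001], [0.69, -0.724, 0.0], [-0.0, -0.001, -1.0]]
force: [1.4, -0.6, -14.7]
finger_gap: 0.314
gripper_force: 69.7
```

>>> send_rows([
  {"tx": 0, "ty": 0, "tz": 0, "ax": 0, "ay": 0, "az": 0, "hand": -1},
  {"tx": 0, "ty": 0, "tz": 0, "ax": 0, "ay": 0, "az": 0, "hand": -1},
])

```text
clock: 15.9
tcp_pos: [0.5628, -0.1705, 0.3163]
tcp_rot: [[0.724, 0.69, -0.0], [0.69, -0.724, 0.0], [-0.0, -0.0, -1.0]]
force: [2.0, 0.1, -15.9]
finger_gap: 0.313
gripper_force: 69.7
```

>>> send_rows([
  {"tx": 0, "ty": 0, "tz": 0, "ax": 0, "ay": 0, "az": 0, "hand": -1},
  {"tx": 0, "ty": 0, "tz": 0, "ax": 0, "ay": 0, "az": 0, "hand": -1},
])

```text
clock: 16.1
tcp_pos: [0.5628, -0.1705, 0.3164]
tcp_rot: [[0.724, 0.69, -0.0], [0.69, -0.724, 0.0], [-0.0, -0.0, -1.0]]
force: [1.3, -0.2, -15.8]
finger_gap: 0.318
gripper_force: 69.8
```

>>> send_rows([
  {"tx": 0, "ty": 0, "tz": 0.001, "ax": 0, "ay": 0, "az": 0, "hand": -1},
  {"tx": 0, "ty": 0, "tz": 0, "ax": 0, "ay": 0, "az": 0, "hand": -1},
])

```text
clock: 16.3
tcp_pos: [0.5628, -0.1705, 0.3164]
tcp_rot: [[0.724, 0.69, -0.0], [0.69, -0.724, 0.0], [-0.0, -0.0, -1.0]]
force: [1.3, 0.8, -15.3]
finger_gap: 0.313
gripper_force: 69.8
```

>>> send_rows([
  {"tx": 0, "ty": 0, "tz": 0, "ax": 0, "ay": 0, "az": 0, "hand": -1},
  {"tx": 0, "ty": 0, "tz": 0, "ax": 0, "ay": 0, "az": 0, "hand": -1},
  {"tx": 0, "ty": 0, "tz": 0, "ax": 0, "ay": 0, "az": 0, "hand": -1},
])

```text
clock: 16.6
tcp_pos: [0.5629, -0.1705, 0.3164]
tcp_rot: [[0.724, 0.69, -0.0], [0.69, -0.724, 0.0], [-0.0, -0.0, -1.0]]
force: [0.8, 1.2, -15.4]
finger_gap: 0.315
gripper_force: 69.9
```

>>> send_rows([
  {"tx": 0, "ty": 0, "tz": 0, "ax": 0, "ay": 0, "az": 0, "hand": -1},
  {"tx": 0, "ty": 0, "tz": 0, "ax": 0, "ay": 0, "az": 0, "hand": -1},
  {"tx": 0, "ty": 0, "tz": 0, "ax": 0, "ay": 0, "az": 0, "hand": -1},
])

```text
clock: 16.9
tcp_pos: [0.5629, -0.1705, 0.3164]
tcp_rot: [[0.724, 0.69, -0.0], [0.69, -0.724, 0.0], [-0.0, -0.0, -1.0]]
force: [0.4, 1.4, -15.6]
finger_gap: 0.316
gripper_force: 69.8
```

>>> send_rows([
  {"tx": 0, "ty": 0, "tz": 0, "ax": 0, "ay": 0, "az": 0, "hand": -1},
  {"tx": 0, "ty": 0, "tz": 0, "ax": 0, "ay": 0, "az": 0, "hand": -1},
  {"tx": 0, "ty": 0, "tz": 0, "ax": 0, "ay": 0, "az": 0, "hand": -1},
])

```text
clock: 17.2
tcp_pos: [0.5629, -0.1705, 0.3164]
tcp_rot: [[0.724, 0.69, -0.0], [0.69, -0.724, 0.0], [0.0, -0.0, -1.0]]
force: [1.0, 0.6, -15.8]
finger_gap: 0.31
gripper_force: 69.8
```

>>> send_rows([
  {"tx": 0, "ty": 0, "tz": 0.004, "ax": 0, "ay": 0, "az": 0, "hand": -1},
  {"tx": 0, "ty": 0, "tz": 0.006, "ax": 0, "ay": 0, "az": 0, "hand": -1},
  {"tx": 0, "ty": 0, "tz": 0.006, "ax": 0, "ay": 0, "az": 0, "hand": -1},
  {"tx": 0, "ty": 0, "tz": 0.006, "ax": 0, "ay": 0, "az": 0, "hand": -1},
  {"tx": 0, "ty": 0, "tz": 0.006, "ax": 0, "ay": 0, "az": 0, "hand": -1},
])

```text
clock: 17.7
tcp_pos: [0.5631, -0.1707, 0.3137]
tcp_rot: [[0.724, 0.69, 0.003], [0.69, -0.724, -0.001], [0.001, 0.003, -1.0]]
force: [-1.0, 0.1, 0.1]
finger_gap: 0.313
gripper_force: 70.9
```

>>> send_rows([
  {"tx": 0, "ty": 0, "tz": 0.006, "ax": 0, "ay": 0, "az": 0, "hand": -1},
  {"tx": 0, "ty": 0, "tz": 0.005, "ax": 0, "ay": 0, "az": 0, "hand": -1},
  {"tx": 0, "ty": 0, "tz": 0.003, "ax": 0, "ay": 0, "az": 0, "hand": -1},
  {"tx": 0, "ty": 0, "tz": 0, "ax": 0, "ay": 0, "az": 0, "hand": -1},
  {"tx": 0, "ty": 0, "tz": 0, "ax": 0, "ay": 0, "az": 0, "hand": -1},
])

```text
clock: 18.2
tcp_pos: [0.5629, -0.1705, 0.3101]
tcp_rot: [[0.724, 0.69, 0.0], [0.69, -0.724, -0.0], [0.0, 0.0, -1.0]]
force: [-0.1, -0.1, -1.1]
finger_gap: 0.315
gripper_force: 70.9
```

>>> send_rows([
  {"tx": 0, "ty": 0, "tz": 0.003, "ax": 0, "ay": 0, "az": 0, "hand": -1},
  {"tx": 0, "ty": 0, "tz": 0.002, "ax": 0, "ay": 0, "az": 0, "hand": -1},
  {"tx": 0, "ty": 0, "tz": 0, "ax": 0, "ay": 0, "az": 0, "hand": -1},
  {"tx": 0, "ty": 0, "tz": 0, "ax": 0, "ay": 0, "az": 0, "hand": -1},
])

```text
clock: 18.6
tcp_pos: [0.5629, -0.1705, 0.3096]
tcp_rot: [[0.724, 0.69, 0.0], [0.69, -0.724, -0.0], [0.0, 0.0, -1.0]]
force: [0.1, -0.8, 2.2]
finger_gap: 0.311
gripper_force: 71.2
```

>>> send_rows([
  {"tx": 0, "ty": 0, "tz": 0.001, "ax": 0, "ay": 0, "az": 0, "hand": -1},
  {"tx": 0, "ty": 0, "tz": 0, "ax": 0, "ay": 0, "az": 0, "hand": -1},
])

```text
clock: 18.8
tcp_pos: [0.5629, -0.1705, 0.3095]
tcp_rot: [[0.724, 0.69, 0.0], [0.69, -0.724, -0.0], [0.0, 0.0, -1.0]]
force: [-0.8, 0.5, 3.9]
finger_gap: 0.31
gripper_force: 71.3
```

Home, pressed lightly at about 4 N. Now I'll open and rise.

>>> send_rows([
  {"tx": 0, "ty": 0, "tz": 0, "ax": 0, "ay": 0, "az": 0, "hand": -0.1},
  {"tx": 0, "ty": 0, "tz": 0, "ax": 0, "ay": 0, "az": 0, "hand": 0.2},
  {"tx": 0, "ty": 0, "tz": 0, "ax": 0, "ay": 0, "az": 0, "hand": 0.4},
  {"tx": 0, "ty": 0, "tz": 0, "ax": 0, "ay": 0, "az": 0, "hand": 0.4},
  {"tx": 0, "ty": 0, "tz": 0, "ax": 0, "ay": 0, "az": 0, "hand": 0.4},
])

```text
clock: 19.3
tcp_pos: [0.5629, -0.1705, 0.3091]
tcp_rot: [[0.724, 0.69, -0.0], [0.69, -0.724, 0.0], [-0.0, -0.0, -1.0]]
force: [0.5, 0.5, -0.1]
finger_gap: 0.697
gripper_force: 0.0
```

>>> send_rows([
  {"tx": 0, "ty": 0, "tz": -0.1, "ax": 0, "ay": 0, "az": 0, "hand": 0.4},
  {"tx": 0, "ty": 0, "tz": -0.2, "ax": 0, "ay": 0, "az": 0, "hand": 0.4},
  {"tx": 0, "ty": 0, "tz": -0.2, "ax": 0, "ay": 0, "az": 0, "hand": 0.4},
  {"tx": 0, "ty": 0, "tz": -0.1, "ax": 0, "ay": 0, "az": 0, "hand": 0.4},
  {"tx": 0, "ty": 0, "tz": 0, "ax": 0, "ay": 0, "az": 0, "hand": 0.4},
])

```text
clock: 19.8
tcp_pos: [0.563, -0.1706, 0.4029]
tcp_rot: [[0.724, 0.69, 0.005], [0.69, -0.724, -0.001], [0.002, 0.004, -1.0]]
force: [-0.6, 0.5, -0.1]
finger_gap: 0.699
gripper_force: 0.0
```

Run:
```python
from h import *
s,im=look("pics/w6.png");print(s["clock"],s["tcp_pos"],s["force"],s["finger_gap"])
t=arm.grab_frame("scene")
c=np.zeros((400,800,3),np.uint8);c[:,:400]=im[:,120:520];c[:,400:]=cv2.resize(t[125:225,300:400],(400,400),interpolation=2);cv2.imwrite("pics/c6.png",c)
```

```text
19.8 [ 0.56295772 -0.17057129  0.40289749] [-0.61909099  0.49161057 -0.11034602] 0.698699753146121
```

View pics/c6.png

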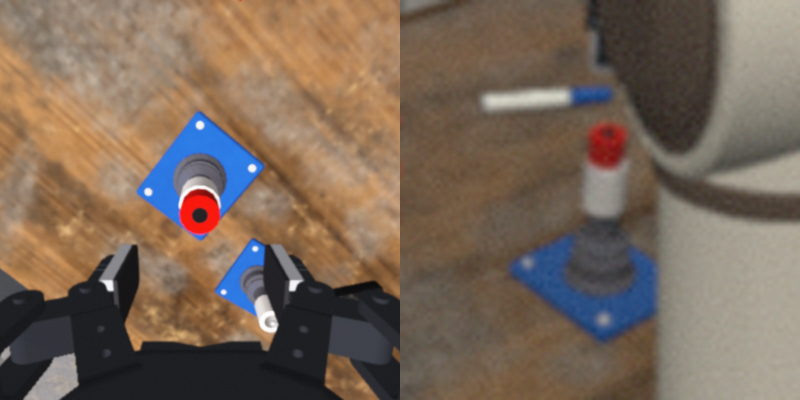

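Both views show the red head seated upright on the hub rim (scene crop (607,145)) and the gripper clear of it. I'm handing in.

```bash
python3 -c "
from workcell import arm
print(arm.job_done())"
```

```text
the job is handed in; nothing more can be done
None
```

The cap is snapped home in the larger stand's hub. It held a pull of about 15 N for over a second (peak about 16 N), then was eased back home and released. I handed the job in at about 20 s; no verdict came back.

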